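# Roll a bar blank up the length gauge's gutter to its stop and record it

### The job

With a fingertip, roll the bar blank lying in the length gauge's sloped gutter up over the spring catch to the end stop, gently and without picking it up, so that when you take the finger away it stays there on the raised catch and does not roll back. Then press the button on the recording box fully down and let it come up again. Leave the other things on the bench where they are.

Things in the scene. Friction and masses are not known exactly. Their poses are not given: they have to be found in the camera images.
- blank: the aluminium bar blank to be gauged: a solid cylinder 50 mm in diameter and 60 mm long, about 0.32 kg, lying across the gutter at its lower end, against the front lip. Origin at its centre, y axis along its length; x and z turn as it rolls
- gutter: the gauge's fixed grey gutter, a U channel 66 mm wide inside. Origin mid-floor; x runs uphill along the floor (10 degrees), y across, z square to the floor. Floor x = -129 to +100 mm; cheeks 20 mm high, 4 mm thick; front lip x = -129 to -125 mm, 8 mm high. The blank starts with its centre at x = -107, z = 25 mm, and rolls back to the lip when let go below the catch; smooth, friction about 0.3
- probe (a point): top of the probe holder that stands beside the blank's final place, 36 mm above floor level, at gutter x = 49, y = +60 mm (holder 30 x 30 mm, a thin barrel runs out to y = +130 mm); an anvil as high stands opposite, y = -37 to -55 mm
- end_stop: steel stop plate across the upper end of the gutter, 36 mm high, rigid. Origin at the foot of its downhill face, axes as the gutter's; it stands at x = 78 mm of the gutter, so the blank touches it with its centre at x = 53 mm of the gutter
- catch (a joint): one-way spring catch in a slot of the gutter's floor, a steel tongue 16 mm wide hinged at its lower end (gutter x = -18 mm). 0 rad = raised by its spring (as at the start), 0.17 rad = pressed flush with the floor. It gives way (1.5 to 2.5 N at the nose) under a blank rolling uphill and springs up behind it once the blank is almost at the stop
- catch_nose (a point): top of the catch's rounded nose; raised it stands 8 mm above the gutter's floor at x = 30 mm of the gutter. A blank resting against its uphill side has its centre at x = 49.5 mm of the gutter
- record_button (a joint): the recording button: 0 = up, 0.006 m = fully down; springs back by itself, about 5 N to press fully
- record_button_top (a point): centre of the top face of the black round push button (32 mm across, steel collar round it) on the grey recording box (85 x 85 x 48 mm, fixed); it is pressed straight down, travel 6 mm; its top stands 66 mm above the bench
- spare_blank: second bar blank of the same size (50 mm across, 60 mm long) standing on end on the bench; origin at the centre of its foot; leave alone
- neck_ring: aluminium neck ring, 62 mm across, 26 mm high, lying flat; origin at the centre of its underside; leave alone
- short_blank: short bar blank, 38 mm across, 32 mm high, standing on end; origin at the centre of its foot; leave alone
- tin: steel tin, 74 mm across, 105 mm high; origin at the centre of its foot; leave alone
- oil: amber oil bottle, 48 mm across, 130 mm high; origin at the centre of its foot; leave alone
- wrench: wrench, 180 mm long, lying flat along its x axis; leave alone
- brush: hand brush, 200 mm long, lying flat along its x axis; leave alone

How it is judged:
By the outcome, as a careful person would: the job done as asked, in the order asked, and still so for the second after the job is handed in, with the robot touching nothing.
It also fails if it takes over 48 s, if anything falls off the work surface, if the arm or the gripper's body presses on something with over 40 N, if the wrist force passes 120 N, or if a joint passes its speed limit or range.

### The arm

A 7-joint arm with a two-finger parallel gripper is mounted at the origin on the work surface. World frame = base frame: x ahead of the robot, y to its left, z up, the work surface at z = 0. Lengths are in m, angles in rad, forces in N, time in s.
With the tool pointing down it reaches from about 0.35 to 0.9 m from the base axis. Payload 19.9 kg.
Tool frame: the origin (TCP) lies between the finger pads; the fingertips stand 14 mm ahead of it and the grasp point (between the pads) lies 5 mm behind it; z points along the fingers, y is the direction in which the jaws open and shut (so a half turn about z gives the same grasp; the last joint's range is limited). The gripper opens to 85 mm and grips with 20 to 120 N. Pads are 22 mm wide; open, the fingers measure 114 mm over their backs; the gripper's body (76 mm by 85 mm) begins 54 mm behind the grasp point. The pads swing forward as they close: fully open they stand 13 mm farther back than shut.
Start: joints at [-1.389, 0.417, -0.01, 1.614, 0.005, 1.111, -0.053], TCP at [0.138, 0.61, 0.245] pointing down, gripper open.
Joint ranges: [-2.81, 2.81], [-0.39, 2.02], [-1.27, 1.25], [0.06, 2.57], [-1.19, 4.33], [0.19, 2], [-2.82, 2.82]. Speed limits (rad/s): [1.89, 1.89, 2.39, 2.39, 3.01, 3.01, 3.01].

### API

Orientations are given as a 3x3 rotation matrix whose columns are the frame's x, y, z axes.
In Python, from bench import get_obs, get_image, close_job gives the robot as it stands.
- The arm moves only by the tool drive_tool, never from a script. Its argument "moves" is a list of rows, each a list of 2 entries, a list of its own where there are three numbers: the shift along the tool's x, y, z in mm, then the turn about the tool's z in degrees. In form: [[[dx, dy, dz], turn], ...]. A call has 1 to 20 rows; each row is the pose to reach, as a shift and turn from the pose commanded when the call began, along the tool's axes at that moment; what a row does not reach only later rows make up. A row lasts 1/8 s, in which the tool goes at most 62.5 mm and 10.7 degrees, less where a joint would pass 70% of its speed; a pose out of reach is approached as far as the arm can. A call with a gripper value outside its range is refused whole. "gripper" is the gripper command: -1 is shut, 1 is fully open, values between are in proportion, set as the call begins (left out, the last holds). The fingers move at their own pace and stop on an object; the grip force is fixed at half the most. Time passes only in rows, so rows that repeat a pose let the fingers close. It gives the time, the measured TCP pose, the force and the opening at its end, in the units of the state.
- get_obs(): the state, without advancing time (a new reading comes with each control period).
- get_image(name): name is "scene" or "top" or "wrist"; returns a dict with "color" (420x560x3 uint8, red, green, blue), "depth" (420x560 float32, m along the optical axis (not along the pixel's ray), 0 where there is no reading), "K" (3x3 intrinsics, pixels), "R" (3x3) and "t" (3): a world point X has camera coordinates R X + t; the wrist camera has in their place "T_tool_cam" (4x4, takes a point from camera to tool coordinates, whose origin is the TCP and whose axes are the flange's). Camera axes: x right, y down, z forward; pixel columns grow to the right and rows downward; lengths in m; the calibration is good to about 2 mm. A picture is of the moment at which its call begins: read the wrist's pose just before it.
- close_job(): hands the job in, once; it reports no verdict.
The state is a dict: "time": time; "qpos": joint angles; "dq": joint speeds; "joint_torque": joint torques, N m; "ee_pos": TCP position; "tcp_rot": TCP orientation; "wrist_force": force on the tool from outside, world axes, zero at the start; "wrist_torque": the same for the moment, N m; "grip_width": finger opening in m.
Only numpy, scipy, OpenCV 4.12 (cv2) and the standard library are available. Lean on these libraries where they do the work, as an engineer would, in place of code of your own. Each camera call takes 0.05 s, during which the arm holds its last target. There are 200 camera calls.

## Working session

There is one attempt and no reset: what is moved stays moved. The work goes in short steps, Python scripts to look and compute and a tool call to move; the robot and the scene stay as the last step left them, time stands still between calls to the robot, and variables do not carry over. Pictures are saved under pics/ and viewed, about 8 in all and at most 12, crops included, and the job is handed in when it is done.

Besides the shell and the picture viewer there is one more tool, called as name(argument=value, ...) on one line, values as JSON. drive_tool: Moves the arm, as the interface text tells. Its arguments: {"type":"object","properties":{"moves":{"type":"array"},"gripper":{"type":"number"}},"required":["moves"]}

```bash
mkdir -p pics; cat > h.py <<'E'
import numpy as np,cv2
from bench import get_obs,get_image
def pts(im):
    d=im["depth"].astype(float);K=im["K"];v,u=np.indices(d.shape)
    c=np.stack([(u-K[0,2])/K[0,0]*d,(v-K[1,2])/K[1,1]*d,d],-1)
    return (c-im["t"])@im["R"]   # R^T (c-t)
def save(n,c): cv2.imwrite("pics/"+n,cv2.cvtColor(np.ascontiguousarray(c),cv2.COLOR_RGB2BGR))
E
python3 - <<'E'
from h import *
o=get_obs();print({k:np.round(v,3).tolist() for k,v in o.items()})
for n in("scene","top"):
    im=get_image(n);save(n+".png",im["color"]);np.savez(n+".npz",**im)
    print(n,im["K"],im["R"],im["t"])
E
```

```text
{'time': 0.0, 'qpos': [-1.39, 0.418, -0.01, 1.614, 0.005, 1.111, -0.053], 'dq': [0.001, 0.001, 0.002, 0.0, 0.001, -0.001, 0.0], 'joint_torque': [-0.0, -86.444, 0.679, -43.491, 0.019, 0.007, -0.0], 'ee_pos': [0.138, 0.609, 0.245], 'tcp_rot': [[-0.975, 0.221, -0.0], [0.221, 0.975, -0.001], [-0.0, -0.001, -1.0]], 'wrist_force': [0.142, 0.398, -0.703], 'wrist_torque': [0.006, 0.024, -0.009], 'grip_width': 0.086}
scene [[488.4575136    0.         275.65087106]
 [  0.         488.4575136  205.98277211]
 [  0.           0.           1.        ]] [[ 0.69340248  0.72054711  0.00220498]
 [ 0.57628383 -0.55273176 -0.60198385]
 [-0.43253896  0.41868779 -0.79850522]] [-0.42208886 -0.26847391  1.52998888]
top [[542.57002013   0.         276.63867108]
 [  0.         542.57002013 211.39178868]
 [  0.           0.           1.        ]] [[ 0.00494608 -0.99998591 -0.00192592]
 [-0.97767849 -0.00443118 -0.21005985]
 [ 0.21004835  0.0029219  -0.97768663]] [0.02447327 0.58000436 1.39390571]
```

View pics/top.png

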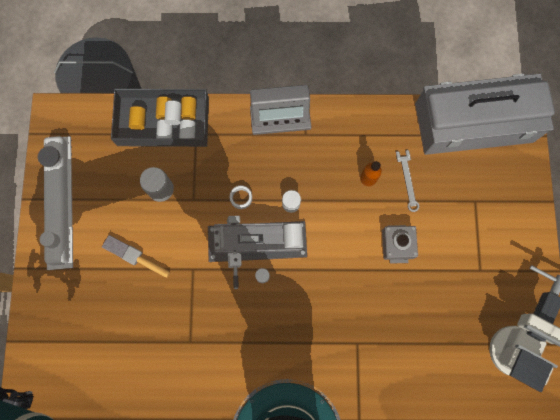

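View pics/scene.png

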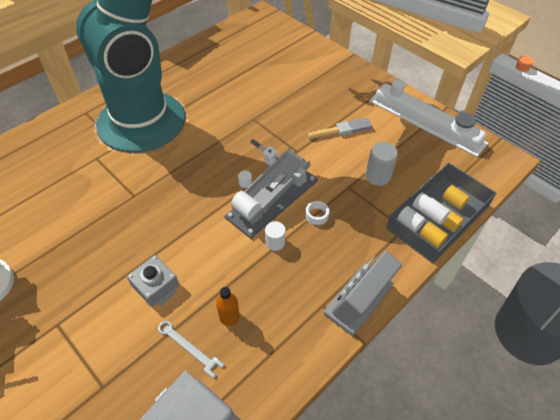

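```bash
python3 - <<'E'
from h import *
im=dict(np.load("top.npz"));P=pts(im)
c=im["color"][185:300,200:430];save("crop.png",cv2.resize(c,None,fx=3.4,fy=3.4,interpolation=cv2.INTER_CUBIC))
Z=P[...,2]
print("bench",np.median(Z[280:320,330:380]))
# blank: bright pixels in gutter right end
hsv=cv2.cvtColor(im["color"],cv2.COLOR_RGB2HSV)
for r in range(205,270,4): print(r,(Z[r,204:312:4]*1000).round().astype(int).tolist())
for (u,v) in [(402,241),(293,235),(210,240),(305,240),(262,276),(291,200)]: print((u,v),P[v,u].round(4))
# button dark mask
m=((im["color"].max(-1)<60)&(Z>0.055)&(Z<.075)).astype(np.uint8);m[:, :385]=0;m[:,420:]=0;m[:225]=0;m[262:]=0
q=P[m>0];print("button",len(q),np.median(q,0),q.min(0),q.max(0))
m=((Z>0.042)&(Z<0.054));m[:, :380]=0;m[:,425:]=0;m[:220]=0;m[270:]=0
q=P[m];print("box",len(q),np.percentile(q,2,axis=0),np.percentile(q,98,axis=0),cv2.minAreaRect((q[:,:2]*1000).astype(np.float32)))
E
```

```text
bench 0.0007785370707988021
205 [-4, 3, -1, 6, 0, 1, 2, 1, 29, 30, 26, 11, -1, -4, 4, 8, 6, -2, -1, 3, 57, 63, 65, 59, 1, -1, 6]
209 [-6, -2, -3, -2, -3, 5, 4, -7, 0, 2, 0, -1, -1, 7, 4, -1, -4, -3, -1, -6, 4, 40, 46, 19, 8, 1, 1]
213 [-2, -1, 2, 0, 5, 3, 2, 11, 1, -2, 2, 1, -3, 0, -5, -2, -1, 2, 1485, 0, 3, 6, -1, -4, 3, 7, 13]
217 [2, -1, 1, 3, -4, -1, 106, 106, 106, 0, -3, -7, -4, -1, 1, 3, 5, 4, 6, -2, 4, 4, -7, -1, 7, -2, -3]
221 [-4, 3, -4, -4, 2, -3, 101, 108, 107, 0, -2, 2, 1, 0, -1, -3, -2, 2, -1, -2, 0, -5, 3, 7, 18, 14, 1]
225 [3, -3, 3, 97, 92, 95, 92, 80, 80, 84, 76, 71, 77, 68, 68, 71, 64, 57, 57, 57, 82, 87, 93, 91, 82, 10, 2]
229 [2, 14, 21, 84, 111, 78, 74, 73, 66, 70, 62, 58, 55, 58, 56, 60, 49, 50, 46, 48, 72, 85, 93, 93, 80, 11, -6]
233 [-1, 17, 15, 89, 109, 71, 73, 68, 66, 63, 62, 64, 56, 57, 61, 58, 62, 44, 52, 47, 78, 89, 93, 91, 82, 9, 2]
237 [-2, 9, 8, 84, 108, 69, 71, 68, 67, 67, 68, 69, 65, 57, 9, 56, 49, 44, 47, 44, 76, 88, 89, 91, 85, 18, 0]
241 [0, 11, 13, 85, 109, 75, 73, 68, 72, 75, 67, 64, 63, 54, 9, 49, 58, 45, 51, 51, 72, 88, 83, 88, 85, 14, -6]
245
[... 568 characters left out ...]
64, 106, 110, 106, -2, 5, 4, 2, 2, -5, -2, -3, -4, -4, 2, -4, 5, -5, 3, 2, 1]
269 [-1, 3, 1, -4, 2, -4, -1, -1, 97, 4, 5, -3, -1, -1, 31, 33, 0, 0, 4, 6, 6, -4, 0, -1, 2, 2, 1]
(402, 241) [ 0.4999 -0.3036  0.0694]
(293, 235) [ 0.5109 -0.0158  0.0908]
(210, 240) [0.5084 0.2092 0.0178]
(305, 240) [ 0.5099 -0.0507  0.016 ]
(262, 276) [0.4096 0.0655 0.0323]
(291, 200) [ 0.6124 -0.0114  0.0578]
button 83 [ 0.50290664 -0.30409267  0.0702024 ] [ 0.49124678 -0.31736551  0.06137783] [ 0.51632365 -0.29272895  0.07443536]
box 702 [ 0.46052973 -0.34593179  0.04252852] [ 0.54408756 -0.26367886  0.05336803] ((502.68603515625, -305.3114013671875), (86.19510650634766, 85.91154479980469), 1.5550847053527832)
```

View pics/crop.png

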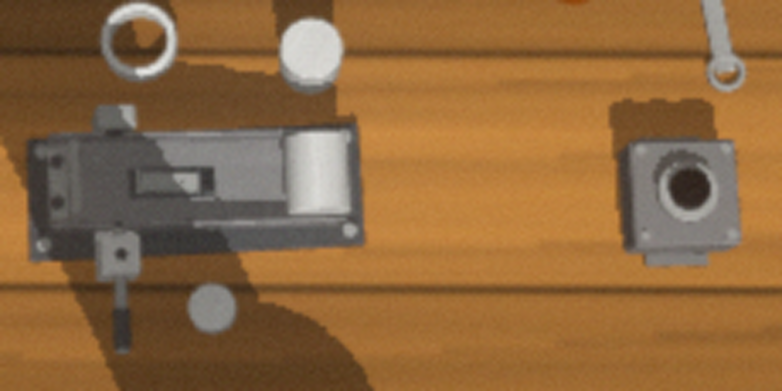

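```bash
python3 - <<'E'
from h import *
from scipy.optimize import least_squares
im=dict(np.load("top.npz"));P=pts(im);Z=P[...,2]
sub=np.zeros(Z.shape,bool);sub[218:256,207:310]=1
m=sub&(Z>0.006)&(Z<.15)
q=P[m];
k=sub&(Z>0.006)&(Z<.02)
print("base rect",cv2.minAreaRect((P[k][:,:2]*1000).astype(np.float32)))
mm=np.zeros(Z.shape,bool);mm[222:252,280:304]=1
b=P[mm&(Z>0.078)&(Z<.1)]
def f(p): # axis through (x=.51): y=p0+p2*(x-.51), z=p1 , horizontal
    a=np.array([1,p[2],0]);a/=np.linalg.norm(a);d=b-np.array([.51,p[0],p[1]]);return np.linalg.norm(np.cross(d,a),axis=1)-.025
s=least_squares(f,[-.02,.065,0],loss='soft_l1',f_scale=.003);print("blank",s.x,len(b),np.std(s.fun),b[:,0].min(),b[:,0].max(),np.percentile(b[:,0],[2,98]))
# floor plane
fm=np.zeros(Z.shape,bool);fm[229:245,224:276]=1
F=P[fm&(Z>.035)&(Z<.085)];A=np.c_[F[:,:2],np.ones(len(F))]
c=least_squares(lambda p:A@p-F[:,2],[0,0.17,.05],loss='soft_l1',f_scale=.003).x;print("floor",c,np.degrees(np.arctan(np.hypot(c[0],c[1]))))
# stop top
sm=np.zeros(Z.shape,bool);sm[222:250,216:226]=1
S=P[sm&(Z>.1)&(Z<.115)];print("stop",S.mean(0),np.polyfit(S[:,0],S[:,1],1),S[:,0].min(),S[:,0].max(),S[:,1].min(),S[:,1].max())
for n,(r0,r1,c0,c1) in dict(probe=(253,268,226,243),anvil=(214,222,226,242)).items():
    w=np.zeros(Z.shape,bool);w[r0:r1,c0:c1]=1;w&=(Z>.095)&(Z<.115);print(n,P[w].mean(0),w.sum())
E
```

```text
base rect ((519.7476196289062, 78.84441375732422), (104.77713012695312, 279.8492736816406), 0.6746521592140198)
blank [-0.01544788  0.06648271  0.05962909] 378 0.002581582109162261 0.48147437828670264 0.5423478088272675 [0.4829112  0.54050852]
floor [-0.04860091  0.18225021  0.06855284] 10.681588091709658
stop [0.5020016  0.1685694  0.10957053] [0.06813292 0.13436657] 0.4755157813318398 0.5312292182163807 0.1637480922875162 0.17313683300266497
probe [0.44402525 0.13397382 0.10403299] 153
anvil [0.55136103 0.13896001 0.10447109] 71
```

drive_tool(gripper=-1, moves=[[[-20,-22,2],3],[[-60,-66,5],8],[[-100,-112,9],14],[[-140,-156,12],20],[[-180,-201,16],26],[[-220,-246,19],31],[[-260,-290,23],37],[[-300,-335,26],43],[[-340,-380,30],48],[[-380,-425,33],54],[[-420,-469,36],60],[[-460,-514,40],65],[[-500,-559,43],71],[[-515,-575,45],73.8],[[-519,-579.5,45],73.8],[[-519,-579.5,45],73.8]])

```text
time: 2.1
ee_pos: [0.5159, -0.0694, 0.2002]
tcp_rot: [[-0.062, 0.998, -0.001], [0.998, 0.062, 0.0], [0.0, -0.001, -1.0]]
wrist_force: [-1.0, -0.2, 0.4]
grip_width: 0.0005
```

```bash
python3 - <<'E'
from h import *
o=get_obs();print(o["time"],o["ee_pos"].round(4) if hasattr(o["ee_pos"],'round') else o["ee_pos"],np.round(o["tcp_rot"],3).tolist(),np.round(o["qpos"],2),o["wrist_force"],o["grip_width"])
im=get_image("scene");P=pts(im);e=np.array(o["ee_pos"])
m=(np.linalg.norm(P[...,:2]-e[:2],axis=-1)<.03)&(abs(P[...,2]-e[2])<.08)
q=P[m];print(len(q),np.percentile(q[:,2],[0,1,2,5,20])-e[2], q[q[:,2]<e[2]+.02].mean(0)-e,np.percentile(q[q[:,2]<e[2]+.03],[2,98],axis=0)-e)
save("s2.png",cv2.resize(im["color"][60:300,150:430],None,fx=2.5,fy=2.5))
E
```

```text
2.1 [ 0.5159 -0.0694  0.2002] [[-0.062, 0.998, -0.001], [0.998, 0.062, 0.0], [0.0, -0.001, -1.0]] [-0.46  0.33  0.65  1.93 -0.24  0.95  0.36] [-1.02689287 -0.21152754  0.40172121] 0.0004700536377373355
313 [-0.01230141 -0.00870303 -0.00714251 -0.00167188  0.0143688 ] [ 0.00631938 -0.00744268  0.00573691] [[-0.01307807 -0.01284722 -0.01035075]
 [ 0.01466914  0.00417143  0.02905912]]
```

View pics/s2.png

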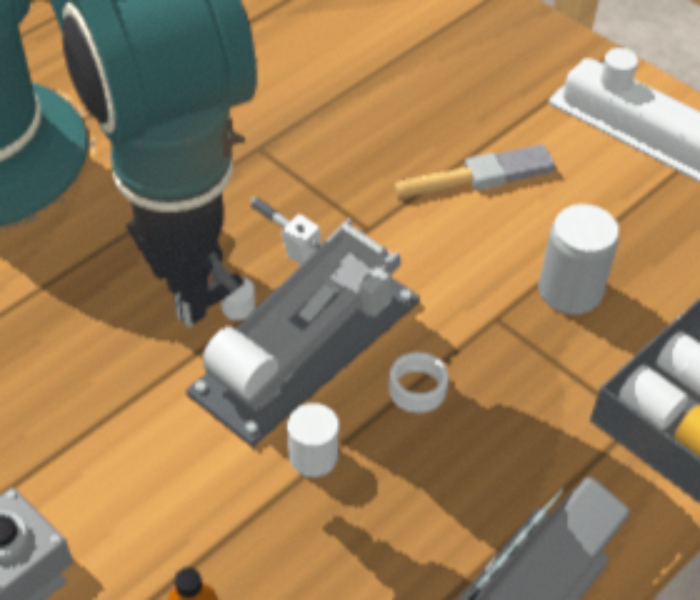

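drive_tool(moves=[[[0,0,30],0],[[0,0,65],0],[[0,0,100],0],[[0,0,122],0],[[0,0,130],0],[[3,0,130],0],[[7,0,130],0],[[10,0,130],0],[[12,0,130],0]])

```text
time: 3.28
ee_pos: [0.5157, -0.0579, 0.0707]
tcp_rot: [[-0.06, 0.998, 0.001], [0.998, 0.06, 0.0], [0.0, 0.001, -1.0]]
wrist_force: [0.5, 0.2, 0.4]
grip_width: 0.0004
```

```bash
python3 - <<'E'
from h import *
im=get_image("scene")
save("s3.png",cv2.resize(im["color"][110:240,190:340],None,fx=4,fy=4))
E
```

```text
(no output)
```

View pics/s3.png

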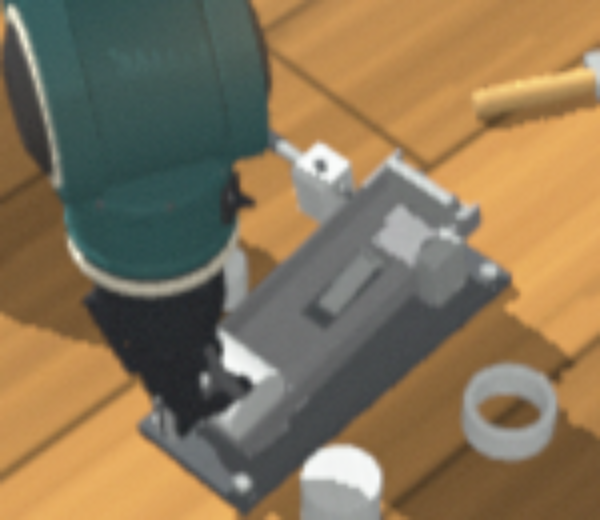

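drive_tool(moves=[[[2,0,0],0],[[4,0,0],0],[[6,0,0],0],[[8,0,-0.5],0],[[11,0,-1],0],[[14,0,-1.5],0],[[18,0,-2],0],[[22,0,-3],0],[[26,0,-3.5],0],[[30,0,-4],0],[[34,0,-5],0],[[38,0,-5.5],0],[[42,0,-6.5],0],[[46,0,-7],0],[[50,0,-8],0],[[54,0,-8.5],0],[[58,0,-9],0],[[62,0,-10],0],[[66,0,-10.5],0],[[70,0,-11],0]])

```text
time: 5.82
ee_pos: [0.5113, 0.0118, 0.0814]
tcp_rot: [[-0.06, 0.998, 0.0], [0.998, 0.06, -0.0], [-0.0, 0.0, -1.0]]
wrist_force: [0.3, -0.6, 0.9]
grip_width: -0.0
```

```bash
python3 - <<'E'
from h import *
print(get_obs()["ee_pos"],get_obs()["wrist_force"])
im=get_image("scene")
save("s4.png",cv2.resize(im["color"][110:240,190:340],None,fx=4,fy=4))
E
```

```text
[0.51129367 0.01181088 0.08135236] [ 0.29562415 -0.5531067   0.9268537 ]
```

View pics/s4.png

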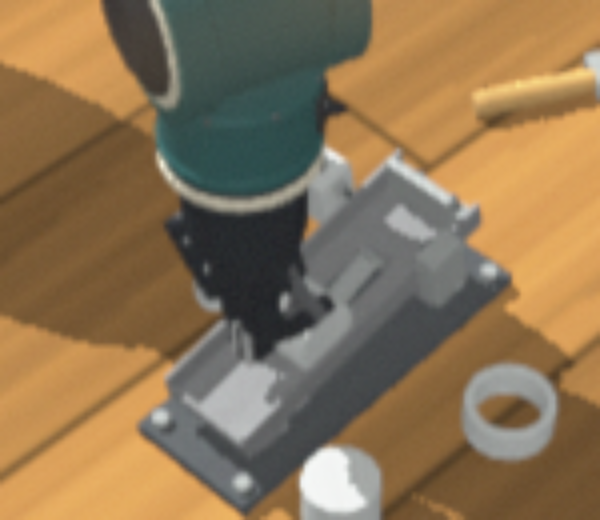

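drive_tool(moves=[[[3,0,-0.5],0],[[7,0,-1],0],[[11,0,-2],0],[[15,0,-2.5],0],[[19,0,-3.5],0],[[23,0,-4],0],[[27,0,-5],0],[[31,0,-5.5],0],[[35,0,-6],0],[[39,0,-7],0],[[43,0,-7.5],0],[[47,0,-8],0],[[51,0,-9],0],[[55,0,-9.5],0],[[59,0,-10.5],0],[[63,0,-11],0],[[67,0,-12],0],[[71,0,-12.5],0],[[75,0,-13],0],[[78,0,-14],0]])

```text
time: 8.38
ee_pos: [0.5065, 0.0898, 0.0953]
tcp_rot: [[-0.06, 0.998, -0.0], [0.998, 0.06, 0.0], [0.0, -0.0, -1.0]]
wrist_force: [-0.1, -0.6, -0.1]
grip_width: 0.0001
```

```bash
cat > loc.py <<'E'
from h import *
print(get_obs()["ee_pos"],get_obs()["wrist_force"])
im=get_image("top");P=pts(im)
# blank crest: points high in gutter area uphill
g=P.reshape(-1,3);u=np.array([-.06,.998]);r=g[:,:2]-[.512,-.0154]
s=r@u;l=r@np.array([-.998,-.06]);z=g[:,2]
m=(abs(l)<.032)&(s>.0)&(s<.2)
for a in range(80,200,6):
    k=m&(abs(s-a/1000)<.003);zz=z[k]
    if k.sum(): print(a,int(np.median(zz)*1000-66.5-a*.176),end=' | ')
E
python3 loc.py
```

```text
[0.50652002 0.08981558 0.09528692] [-0.13961862 -0.55982612 -0.06789303]
80 379 | 86 379 | 92 385 | 98 384 | 104 384 | 110 383 | 116 384 | 122 380 | 128 376 | 134 372 | 140 377 | 146 379 | 152 380 | 158 382 | 164 327 | 170 318 |
```

drive_tool(moves=[[[2,0,-0.5],0],[[4,0,-0.5],0],[[6,0,-1],0],[[8,0,-1.5],0],[[9.5,0,-1.5],0],[[11,0,-2],0],[[12,0,-2],0],[[13,0,-2.5],0],[[13,0,-2.5],0]])

```text
time: 9.55
ee_pos: [0.5058, 0.1024, 0.0978]
tcp_rot: [[-0.06, 0.998, 0.0], [0.998, 0.06, -0.0], [-0.0, -0.0, -1.0]]
wrist_force: [-0.5, 0.2, 0.2]
grip_width: 0.0002
```

drive_tool(moves=[[[0.5,0,0],0],[[1,0,0],0],[[1.5,0,-0.5],0],[[2,0,-0.5],0]])

```text
time: 10.05
ee_pos: [0.5058, 0.1043, 0.0984]
tcp_rot: [[-0.06, 0.998, 0.0], [0.998, 0.06, -0.0], [-0.0, 0.0, -1.0]]
wrist_force: [-0.0, -2.5, 1.1]
grip_width: -0.0
```

drive_tool(moves=[[[0.5,0,0],0],[[1,0,0],0],[[1,0,0],0]])

```text
time: 10.42
ee_pos: [0.5057, 0.1055, 0.0983]
tcp_rot: [[-0.06, 0.998, -0.0], [0.998, 0.06, -0.0], [-0.0, -0.0, -1.0]]
wrist_force: [0.4, -1.7, 1.1]
grip_width: -0.0001
```

```bash
python3 - <<'E'
from h import *
im=get_image("scene")
save("s5.png",cv2.resize(im["color"][110:240,220:340],None,fx=5,fy=4.6))
E
```

```text
(no output)
```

View pics/s5.png

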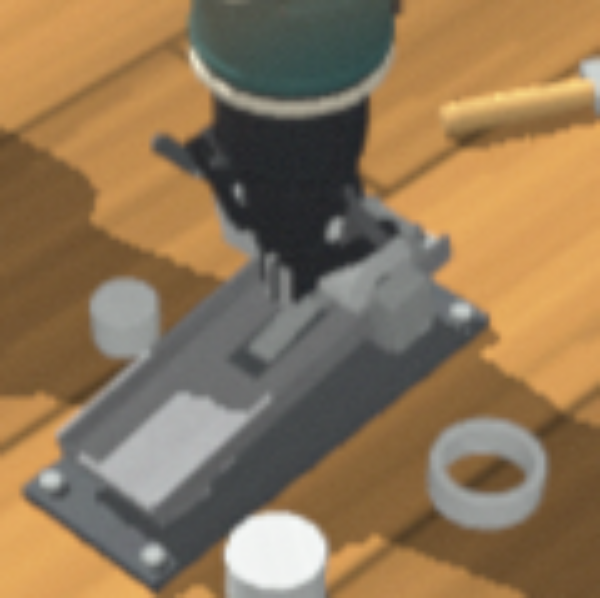

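drive_tool(moves=[[[0.5,0,0],0],[[1,0,0],0],[[1,0,0],0]])

```text
time: 10.85
ee_pos: [0.5056, 0.1062, 0.0983]
tcp_rot: [[-0.06, 0.998, -0.0], [0.998, 0.06, -0.0], [-0.0, -0.0, -1.0]]
wrist_force: [0.2, -3.6, 0.6]
grip_width: 0.0001
```

drive_tool(moves=[[[0.5,0,0],0],[[1,0,0],0],[[1,0,0],0]])

```text
time: 11.22
ee_pos: [0.5056, 0.1064, 0.0983]
tcp_rot: [[-0.059, 0.998, 0.0], [0.998, 0.059, -0.001], [-0.001, -0.0, -1.0]]
wrist_force: [-0.2, -8.9, 1.7]
grip_width: -0.0
```

drive_tool(moves=[[[-2,0,0],0],[[-4,0,0],0],[[-6,0,0],0],[[-8,0,0],0],[[-12,0,0],0],[[-18,0,0],0],[[-25,0,-5],0],[[-25,0,-20],0],[[-25,0,-50],0],[[-25,0,-80],0],[[-35,0,-110],0],[[-80,0,-120],0],[[-125,0,-120],0]])

```text
time: 12.85
ee_pos: [0.5135, -0.0183, 0.2203]
tcp_rot: [[-0.061, 0.998, 0.003], [0.998, 0.061, 0.001], [0.001, 0.003, -1.0]]
wrist_force: [0.5, -1.0, -0.3]
grip_width: -0.0002
```

```bash
python3 loc.py; python3 - <<'E'
from h import *
im=get_image("top")
save("t6.png",cv2.resize(im["color"][190:290,195:315],None,fx=5,fy=5))
E
```

```text
[ 0.51353914 -0.01825005  0.22034567] [ 0.5078014  -1.02845552 -0.31811187]
80 -24 | 86 -28 | 92 -27 | 98 -25 | 104 -26 | 110 -24 | 116 -25 | 122 -25 | 128 -20 | 134 17 | 140 22 | 146 24 | 152 23 | 158 22 | 164 19 | 170 14 | 176 7 | 182 7 | 188 8 | 194 -16 |
```

View pics/t6.png

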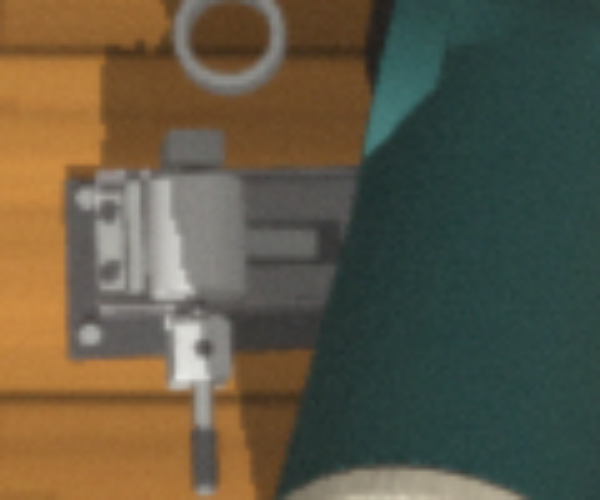

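drive_tool(moves=[[[-30,-3,0],0],[[-70,-7,0],0],[[-115,-11,0],0],[[-160,-16,0],0],[[-205,-20,0],0],[[-250,-25,10],0],[[-275,-27,40],0],[[-285,-28,70],0],[[-285,-28,100],0],[[-285,-28,120],0],[[-285,-28,128],0],[[-285,-28,132],0],[[-285,-28,132],0]])

```text
time: 14.58
ee_pos: [0.5025, -0.3036, 0.0869]
tcp_rot: [[-0.06, 0.998, 0.001], [0.998, 0.06, -0.0], [-0.0, 0.001, -1.0]]
wrist_force: [-0.6, 0.0, 1.2]
grip_width: 0.0001
```

```bash
python3 - <<'E'
from h import *
o=get_obs();print(o["ee_pos"],o["wrist_force"])
im=get_image("scene")
save("s7.png",cv2.resize(im["color"][210:330,90:230],None,fx=5,fy=5))
E
```

```text
[ 0.5025084  -0.30362155  0.08693432] [-0.61077407  0.03614459  1.21609056]
```

View pics/s7.png

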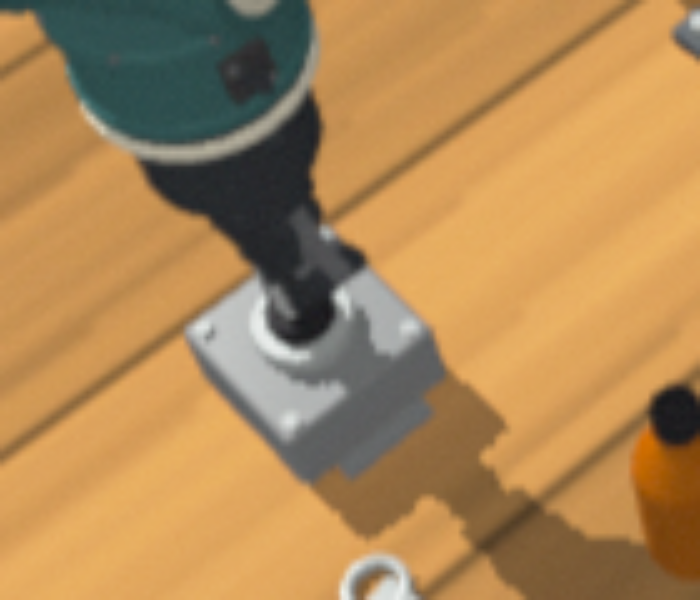

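drive_tool(moves=[[[0,0,3],0],[[0,0,6],0],[[0,0,8],0],[[0,0,10],0],[[0,0,11.5],0],[[0,0,11.5],0]])

```text
time: 15.38
ee_pos: [0.5028, -0.3039, 0.0773]
tcp_rot: [[-0.06, 0.998, 0.002], [0.998, 0.06, 0.001], [0.001, 0.002, -1.0]]
wrist_force: [-11.9, 12.2, 50.2]
grip_width: 0.0001
```

drive_tool(moves=[[[0,0,1],0],[[0,0,2],0],[[0,0,2],0]])

```text
time: 15.75
ee_pos: [0.503, -0.304, 0.0767]
tcp_rot: [[-0.06, 0.998, 0.003], [0.998, 0.06, 0.001], [0.001, 0.003, -1.0]]
wrist_force: [-20.4, 18.6, 81.9]
grip_width: -0.0001
```

drive_tool(moves=[[[0,0,-2],0],[[0,0,-3],0],[[0,0,-3],0]])

```text
time: 16.12
ee_pos: [0.5027, -0.3039, 0.0776]
tcp_rot: [[-0.06, 0.998, 0.002], [0.998, 0.06, 0.0], [0.0, 0.002, -1.0]]
wrist_force: [-6.9, 7.5, 35.2]
grip_width: 0.0
```

drive_tool(moves=[[[0,0,-1],0],[[0,0,-1],0]])

```text
time: 16.38
ee_pos: [0.5026, -0.3038, 0.0778]
tcp_rot: [[-0.06, 0.998, 0.001], [0.998, 0.06, -0.0], [-0.0, 0.001, -1.0]]
wrist_force: [-3.2, 3.5, 21.4]
grip_width: 0.0003
```

drive_tool(moves=[[[0,0,-1],0],[[0,0,-1],0]])

```text
time: 16.62
ee_pos: [0.5025, -0.3038, 0.0781]
tcp_rot: [[-0.06, 0.998, 0.001], [0.998, 0.06, -0.0], [-0.0, 0.001, -1.0]]
wrist_force: [1.9, 0.4, 4.7]
grip_width: 0.0003
```

drive_tool(moves=[[[0,0,-2],0],[[0,0,-2],0]])

```text
time: 16.88
ee_pos: [0.5024, -0.3037, 0.0801]
tcp_rot: [[-0.06, 0.998, 0.0], [0.998, 0.06, -0.0], [-0.0, 0.0, -1.0]]
wrist_force: [3.8, -1.6, 4.5]
grip_width: 0.0
```

drive_tool(moves=[[[0,0,-2],0],[[0,0,-2],0]])

```text
time: 17.12
ee_pos: [0.5021, -0.3036, 0.0819]
tcp_rot: [[-0.06, 0.998, -0.0], [0.998, 0.06, -0.0], [0.0, -0.0, -1.0]]
wrist_force: [1.8, -1.2, 2.5]
grip_width: -0.0006
```

drive_tool(moves=[[[0,0,-1],0],[[0,0,-1],0],[[0,0,-1],0]])

```text
time: 17.5
ee_pos: [0.5021, -0.3035, 0.0828]
tcp_rot: [[-0.06, 0.998, -0.0], [0.998, 0.06, 0.0], [0.0, -0.0, -1.0]]
wrist_force: [0.9, -0.3, 2.6]
grip_width: -0.0001
```

drive_tool(moves=[[[0,0,-1],0],[[0,0,-1],0],[[0,0,-1],0]])

```text
time: 17.88
ee_pos: [0.5021, -0.3035, 0.0838]
tcp_rot: [[-0.06, 0.998, -0.0], [0.998, 0.06, 0.0], [0.0, -0.0, -1.0]]
wrist_force: [0.2, -0.2, 1.1]
grip_width: -0.0003
```

drive_tool(moves=[[[0,0,-2],0],[[0,0,-2],0],[[0,0,-2],0]])

```text
time: 18.25
ee_pos: [0.5021, -0.3035, 0.0858]
tcp_rot: [[-0.06, 0.998, -0.0], [0.998, 0.06, 0.0], [0.0, -0.0, -1.0]]
wrist_force: [-0.3, 0.1, -0.4]
grip_width: 0.0002
```

drive_tool(moves=[[[0,0,-20],0],[[0,0,-60],0],[[0,0,-110],0],[[-20,0,-140],0],[[-60,0,-150],0],[[-80,0,-150],0],[[-80,0,-150],0],[[-80,0,-150],0]])

```text
time: 19.25
ee_pos: [0.507, -0.3828, 0.2364]
tcp_rot: [[-0.06, 0.998, 0.0], [0.998, 0.06, 0.0], [0.0, 0.0, -1.0]]
wrist_force: [0.5, 0.2, -0.3]
grip_width: 0.0
```

```bash
python3 loc.py; python3 - <<'E'
from h import *
im=get_image("scene")
print(get_obs()["time"]);P=pts(im)
q=P[(np.linalg.norm(P[...,:2]-[.5027,-.3045],axis=-1)<.012)&(P[...,2]<.09)];print("button z",np.median(q[:,2]))
o=dict(np.load("scene.npz"));p=pts(o);q=p[(np.linalg.norm(p[...,:2]-[.5027,-.3045],axis=-1)<.012)&(p[...,2]<.09)];print("before",np.median(q[:,2]))
save("s8.png",cv2.resize(im["color"][100:380,60:420],None,fx=2.1,fy=2.1))
E
```

```text
[ 0.50699552 -0.38280216  0.23637679] [ 0.45818042  0.24066365 -0.26559158]
80 -26 | 86 -29 | 92 -26 | 98 -25 | 104 -26 | 110 -25 | 116 -24 | 122 -24 | 128 -19 | 134 18 | 140 22 | 146 23 | 152 24 | 158 23 | 164 20 | 170 15 | 176 7 | 182 7 | 188 6 | 194 -17 | 19.35
button z 0.07171150943636864
before 0.0713930491619407
```

View pics/s8.png

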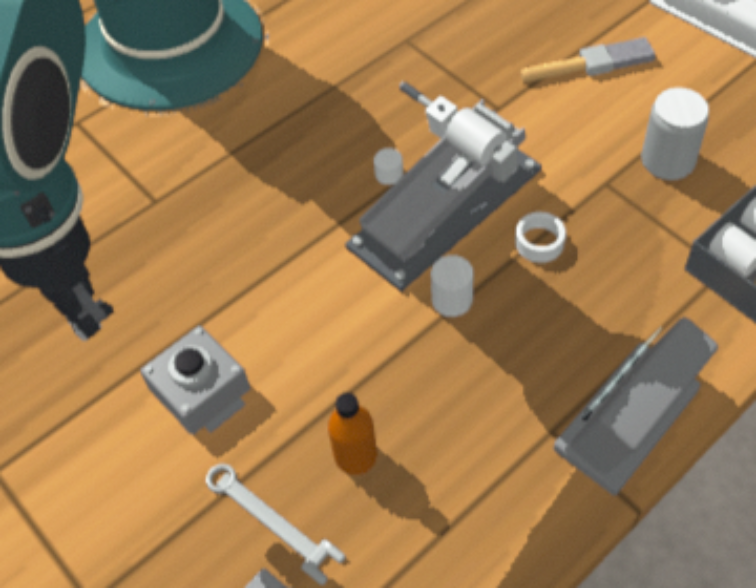

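```bash
python3 -c "
from bench import close_job
print(close_job())"
```

```text
the job is handed in; nothing more can be done
None
```

The blank is at the end stop on the raised catch, the button has been pressed and come back up, and the job is handed in. The robot clock stood at 19.35 s.

**Blank:** I pushed it slowly up the gutter from behind with the shut fingertips, until the finger stalled against the stop at about 9 N. I then took the finger away. It was in the same place in the top view 1.5 s later and again about 6.5 s after that. The depth readings put its crest about 152 mm uphill of its start; I expected 154 to 158 mm, so the two agree within a few millimetres. I could not see the catch itself clearly, so that it is raised is inferred from the blank staying put.

**Button:** I pressed it to a hard stop and let it up.
- **Travel:** the spring force faded out about 6 mm above the stop, which matches the full travel. That is judged from the force readings, as I did not see the button at the bottom.
- **Force:** the press was firmer than it needed to be. It peaked at about 86 N at the wrist (limit 120 N), through the fingertips.
- **Contact height:** the finger met the button about 4 mm higher than its stated 66 mm. The camera depth also read it high, at about 70 to 71 mm.
- **Return:** the button read the same height before and after the press, so it came back up.

In the last picture the robot is clear of everything, and the other things on the bench look to be where they were. I judged that by eye and did not measure them.

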